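# Gauge the cut tube in the bench caliper

### The arm

A 7-joint arm with a two-finger parallel gripper is mounted at the origin on the work surface. World frame = base frame: x ahead of the robot, y to its left, z up, the work surface at z = 0. Lengths are in mm, angles in degrees, forces in N, time in s.
With the tool pointing down it reaches from about 350 to 900 mm from the base axis. Payload 19.9 kg.
Tool frame: the origin (TCP) lies between the finger pads; the fingertips stand env.nose_length ahead of it and the grasp point (between the pads) lies 6 mm ahead of it (env.nose_length is the distance from the TCP to the fingertips, in mm); z points along the fingers, y is the direction in which the jaws open and shut (so a half turn about z gives the same grasp; the last joint's range is limited). The gripper opens to 94 mm and grips with 3 to 60 N. Pads are 16 mm wide; open, the fingers measure 119 mm over their backs; the gripper's body (75 mm by 177 mm) begins 78 mm behind the grasp point.
Start: joints at [-78.982, 23.915, -0.59, 92.452, 0.269, 63.638, -3.037], TCP at [144.788, 607.978, 230.425] pointing down, gripper open.
Joint ranges: [-161.28, 161.28], [-22.2, 115.67], [-73.04, 71.86], [3.21, 147.25], [-68.34, 248.33], [10.77, 114.83], [-161.83, 161.83]. Speed limits (degrees/s): [108.29, 108.29, 136.94, 136.94, 172.46, 172.46, 172.46].

### API

Orientations are given as a 3x3 rotation matrix whose columns are the frame's x, y, z axes.
In Python, from workcell import env gives the robot as it stands.
- The arm moves only by the tool carry_out, never from a script. Its argument "moves" is a list of rows, each an object with "dp": the shift along the world's x, y, z in cm, a list of three; "delta_rot": the turn, a rotation vector about the world's x, y, z in degrees, a list of three; "fingers": the opening, from -1 (shut) to 1 (fully open), so that 0 is half open. A call has 1 to 20 rows; each row is the pose to reach, as a shift and turn from the pose measured when the call began; what a row does not reach only later rows make up. A row lasts 1/12 s, in which the tool goes at most 41.7 mm and 7.16 degrees, less where a joint would pass 70% of its speed; a pose out of reach is approached as far as the arm can. A call with a gripper value outside its range is refused whole. The fingers move at their own pace and stop on an object; "force" is the grip in N (left out, the last holds). Time passes only in rows, so rows that repeat a pose let the fingers close. It gives the time, the measured TCP pose, the force and the opening at its end, in the units of the state.
- env.observe(): the state, without advancing time (a new reading comes with each control period).
- env.camera(name): name is "scene" or "top" or "wrist"; returns the picture (384x512x3 uint8, red, green, blue); there is no depth.
- env.camera_model(name): a dict with "camera_matrix" (3x3 intrinsics, pixels), "D" ([k1, k2, p1, p2, k3] as OpenCV has them; the pictures are not rectified), "extrinsics" (4x4, takes a point from world to camera coordinates). Camera axes: x right, y down, z forward; pixel columns grow to the right and rows downward; lengths in mm; the calibration is good to about 2 mm. A picture is of the moment at which its call begins: read the wrist's pose just before it. camera_model takes no time and is no camera call; for the wrist camera it gives the pose at the moment of the call.
- env.finish_job(): hands the job in, once; it reports no verdict.
The state is a dict: "t": time; "joints": joint angles; "qd": joint speeds; "joint_efforts": joint torques, N m; "tcp_pos": TCP position; "orientation": TCP orientation; "contact_force": force on the tool from outside, world axes, zero at the start; "ft_torque": the same for the moment, N m; "opening": finger opening in mm.
Only numpy, scipy, OpenCV 4.12 (cv2) and the standard library are available. Lean on these libraries where they do the work, as an engineer would, in place of code of your own. Each camera call takes 0.05 s, during which the arm holds its last target.

### The job

Check the diameter of the short round tube (the hollow one, not the solid bar or the square section) in the bench caliper: stand it upright on the bench between the open jaws and let go of it. Then slide the moving jaw in by its thumb post, gently, until both jaws touch the tube and without tilting the jaw, and leave the caliper closed on the standing tube.

Things in the scene. Friction and masses are not known exactly. Their poses are not given: they have to be found in the camera images.
- tube: Steel round tube stub, open both ends, 48 mm outside diameter, 5 mm wall, 80 mm tall, about 0.4 kg, standing on the bench. Origin: centre of its lower end; z up its axis. A solid round bar (40 mm diameter, 70 mm tall) and a square hollow section (45 mm wide, 75 mm tall) stand near it, centres about 0.1 m or more apart; the three trade places.
- caliper: Large steel caliper lying flat, fixed to the bench. Origin: at bench height, where the fixed jaw's inner face (x = 0) meets the beam's centre line (y = 0). x: along the 280 mm beam towards the moving jaw; y: along the jaws from beam to tips; z up. Jaws: y = 20 to 122 mm, 6 to 22 mm above the bench, bare bench between them. Best spot for the part: y = 75 mm, midway between the jaws.
- caliper_slide (a joint): Opening in m between the jaws' inner faces, 0 shut, at most 0.145. The slide block (40 mm wide, top 30 mm above the bench) stays where left, friction 2 N. Its upright round thumb post, 18 mm diameter, 30 to 75 mm above the bench, stands at caliper x = opening + 50 mm, y = 0; moving it to caliper -x closes the jaw.
- moving_jaw (a point): Point on the moving jaw's inner face, at caliper y = 75 mm, 14 mm above the bench; axes parallel to the caliper's while the jaw is square. The jaw has springy play about a vertical axis at the beam: 10 N pressed on the part here tilts it about 5 degrees, 18 N about 10; it springs back when freed. Moving the thumb post without pressing on anything does not tilt it.

How it is judged (in metres and radians):
On the way, in this order (a step that is already met when the one before it is completed fails the run):
1. the tube stands upright on the bench between the open jaws and is let go (x of tube in the frame of caliper above 0.018 m and x of tube in the frame of moving_jaw below -0.018 m and y of tube in the frame of caliper between 0.045 and 0.115 m and height (world z) of tube below 0.006 m and angle between tube's own z axis and vertical below 0.17 rad and contact force between the fingers and tube below 0.1 N), for 0.1 s.
2. the jaws are closed on the tube: both jaws touch it (value of joint caliper_slide below 0.053 m and contact force between each of caliper, caliper_slide and tube above 0.3 N), for 0.1 s.
At the end, for the whole second after the job is handed in: The tube stands upright (within 10 degrees) on the bench between the jaws, at rest, its centre 40 to 120 mm from the beam's centre line along the jaws; the caliper is closed on it (opening under 53 mm, both jaws having touched it) and the moving jaw is square within 10 degrees (value of joint caliper_slide below 0.053 m and x of tube in the frame of caliper between 0.018 and 0.034 m and y of tube in the frame of caliper between 0.04 and 0.12 m and height (world z) of tube below 0.006 m and angle between tube's own z axis and vertical below 0.17 rad and angle between the x axis of moving_jaw and the x axis of caliper, either way round below 0.175 rad and linear speed of tube below 0.02 m/s).
It fails at once if the moving jaw is tilted by more than 10 degrees (angle between the x axis of moving_jaw and the x axis of caliper, either way round above 0.18 rad).
It also fails if it takes over 50 s, if anything falls off the work surface, if the arm or the gripper's body presses on something with over 40 N, if the wrist force passes 120 N, or if a joint passes its speed limit or range.

## Working session

There is one attempt and no reset: what is moved stays moved. The work goes in short steps, Python scripts to look and compute and a tool call to move; the robot and the scene stay as the last step left them, time stands still between calls to the robot, and variables do not carry over. Pictures are saved under pics/ and viewed, and the job is handed in when it is done.

Besides the shell and the picture viewer there is one more tool, called after ">>>" as name(argument=value, ...), one argument or row to a line, values as JSON. carry_out: Moves the arm, as the interface text tells. Its arguments: {"type":"object","properties":{"moves":{"type":"array","items":{"type":"object","properties":{"dp":{"type":"array","items":{"type":"number"}},"delta_rot":{"type":"array","items":{"type":"number"}},"fingers":{"type":"number"}}}},"force":{"type":"number"}},"required":["moves"]}

```bash
mkdir -p pics; ls; python3 - <<'E'
from workcell import env
import cv2,numpy as np
print(env.nose_length); s=env.observe(); print({k:np.round(v,2).tolist() for k,v in s.items()})
for n in ["scene","top"]:
    im=env.camera(n); cv2.imwrite(f"pics/{n}0.png",im[:,:,::-1]); m=env.camera_model(n); print(n,{k:np.round(v,3).tolist() for k,v in m.items()})
E
```

```text
pics
25.0
{'t': 0.0, 'joints': [-78.98, 23.95, -0.59, 92.48, 0.27, 63.64, -3.04], 'qd': [-0.08, -0.1, 0.01, 0.03, 0.16, -0.05, -0.01], 'joint_efforts': [0.0, -85.13, 0.64, -42.6, -0.05, 0.02, 0.0], 'tcp_pos': [144.7, 607.67, 229.85], 'orientation': [[-0.97, 0.23, -0.0], [0.23, 0.97, -0.0], [-0.0, -0.0, -1.0]], 'contact_force': [0.03, 0.99, -0.57], 'ft_torque': [-0.0, 0.04, -0.03], 'opening': 94.4}
scene {'camera_matrix': [[367.798, 0.0, 255.522], [0.0, 367.798, 187.305], [0.0, 0.0, 1.0]], 'D': [-0.099, 0.0, 0.0, 0.0, 0.0], 'extrinsics': [[-0.392, 0.92, -0.002, 151.064], [0.767, 0.326, -0.553, -418.036], [-0.508, -0.219, -0.833, 1187.243], [0.0, 0.0, 0.0, 1.0]]}
top {'camera_matrix': [[377.201, 0.0, 254.275], [0.0, 377.201, 191.026], [0.0, 0.0, 1.0]], 'D': [-0.037, 0.0, 0.0, 0.0, 0.0], 'extrinsics': [[0.0, -1.0, 0.01, 68.778], [-0.997, -0.001, -0.083, 520.822], [0.083, -0.01, -0.997, 776.432], [0.0, 0.0, 0.0, 1.0]]}
```

View pics/scene0.png

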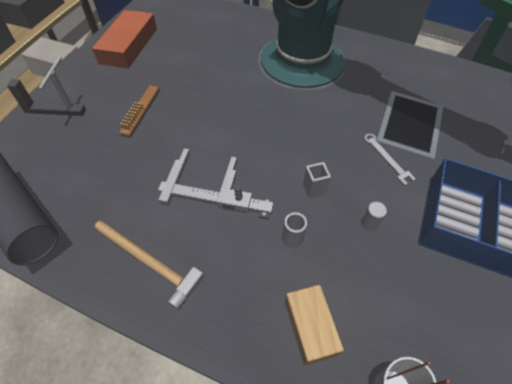

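View pics/top0.png

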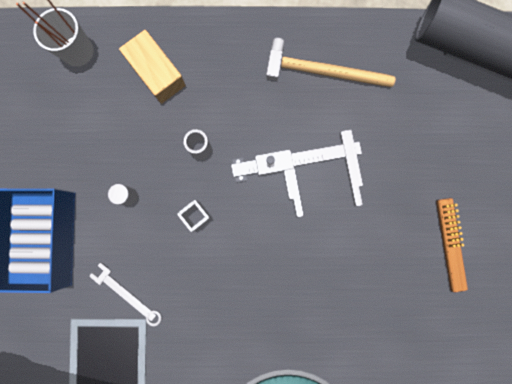

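The top view shows the tube at about (196,142), the square section at (193,216) and the solid bar at (118,194). The caliper's fixed jaw is on the right near (350,165), the moving jaw near (293,185) and the thumb post near (270,160). I'll enlarge it.

```bash
python3 - <<'E'
import cv2
im=cv2.imread("pics/top0.png")
cv2.imwrite("pics/c1.png",cv2.resize(im[120:220,225:370],None,fx=5.5,fy=5.5,interpolation=cv2.INTER_CUBIC))
cv2.imwrite("pics/c2.png",cv2.resize(im[120:240,100:220],None,fx=5,fy=5,interpolation=cv2.INTER_CUBIC))
E
```

```text
(no output)
```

View pics/c1.png

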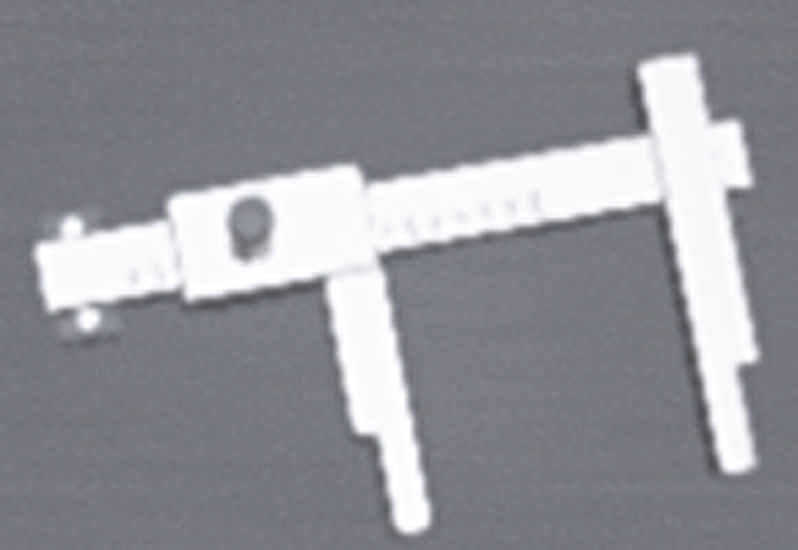

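View pics/c2.png

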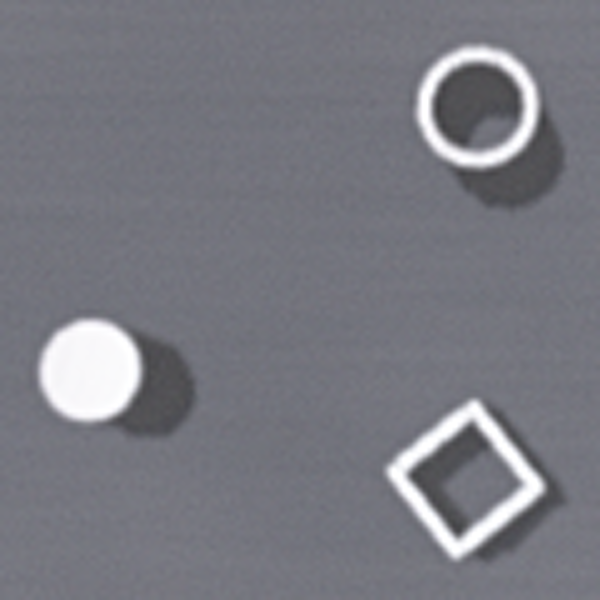

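```bash
cat > h.py <<'E'
from workcell import env
import cv2,numpy as np
def pix2w(cam,uv,z,m=None):
    m=m or env.camera_model(cam); K=np.array(m["camera_matrix"]);D=np.array(m["D"]);E=np.array(m["extrinsics"])
    p=cv2.undistortPoints(np.array([[uv]],float),K,D)[0,0]
    d=E[:3,:3].T@np.array([p[0],p[1],1]); c=-E[:3,:3].T@E[:3,3]
    return c+d*(z-c[2])/d[2]
def w2pix(cam,P,m=None):
    m=m or env.camera_model(cam); K=np.array(m["camera_matrix"]);D=np.array(m["D"]);E=np.array(m["extrinsics"])
    return cv2.projectPoints(np.array(P,float).reshape(-1,3),cv2.Rodrigues(E[:3,:3])[0],E[:3,3],K,D)[0][:,0]
E
python3 - <<'E'
from h import *
f1=lambda x,y:(x/5.5+225-.41,y/5.5+120-.41)
np.set_printoptions(precision=1,suppress=True)
t=pix2w("top",(478/5+100-.4,107/5+120-.4),80);print("tube",t)
print("sq",pix2w("top",(467/5+100-.4,480/5+120-.4),75),"bar",pix2w("top",(91/5+100-.4,370/5+120-.4),70))
for z in (14,22):
  A=pix2w("top",f1(744,154),z);B=pix2w("top",f1(42,277),z);print("beam",A,B,np.linalg.norm(A-B),np.degrees(np.arctan2(*(B-A)[1::-1])))
F1=pix2w("top",f1(637,65),22);F2=pix2w("top",f1(715,468),22);print("fix",F1,F2,np.linalg.norm(F1-F2),np.degrees(np.arctan2(*(F2-F1)[1::-1])))
M1=pix2w("top",f1(380,265),22);M2=pix2w("top",f1(430,520),22);print("mov",M1,M2,np.degrees(np.arctan2(*(M2-M1)[1::-1])))
print("post",pix2w("top",f1(251,216),75))
E
```

```text
tube [615.2 186.7  80. ]
sq [467.8 189.8  75. ] bar [511.3 340.7  70. ]
beam [ 616.1 -159.9   14. ] [566.6 116.3  14. ] 280.5840502337959 100.1606733265523
beam [ 614.5 -157.5   22. ] [565.5 115.9  22. ] 277.78544299882503 100.1606733265523
fix [ 649.7 -116.2   22. ] [ 491.9 -143.3   22. ] 160.03634971176254 -170.24375715098427
mov [570.4 -14.7  22. ] [472. -33.  22.] -169.4352740116025
post [580.5  38.   75. ]
```

Caliper origin ≈ (609,-123), x axis at ≈100°, opening ≈ 113 mm (jaw edge and post agree). The tube is at ≈ (615,187). I'll hover over it with the finger axis along the caliper's x.

>>> carry_out(
  moves=[
    {"dp": [47.0,-42.1,-5],"delta_rot": [0,0,23.3],"fingers": 1},
    {"dp": [47.0,-42.1,-5],"delta_rot": [0,0,23.3],"fingers": 1},
    {"dp": [47.0,-42.1,-5],"delta_rot": [0,0,23.3],"fingers": 1},
    {"dp": [47.0,-42.1,-5],"delta_rot": [0,0,23.3],"fingers": 1},
    {"dp": [47.0,-42.1,-5],"delta_rot": [0,0,23.3],"fingers": 1},
    {"dp": [47.0,-42.1,-5],"delta_rot": [0,0,23.3],"fingers": 1},
    {"dp": [47.0,-42.1,-5],"delta_rot": [0,0,23.3],"fingers": 1},
    {"dp": [47.0,-42.1,-5],"delta_rot": [0,0,23.3],"fingers": 1},
    {"dp": [47.0,-42.1,-5],"delta_rot": [0,0,23.3],"fingers": 1},
    {"dp": [47.0,-42.1,-5],"delta_rot": [0,0,23.3],"fingers": 1},
    {"dp": [47.0,-42.1,-5],"delta_rot": [0,0,23.3],"fingers": 1},
    {"dp": [47.0,-42.1,-5],"delta_rot": [0,0,23.3],"fingers": 1},
    {"dp": [47.0,-42.1,-5],"delta_rot": [0,0,23.3],"fingers": 1},
    {"dp": [47.0,-42.1,-5],"delta_rot": [0,0,23.3],"fingers": 1},
    {"dp": [47.0,-42.1,-5],"delta_rot": [0,0,23.3],"fingers": 1},
    {"dp": [47.0,-42.1,-5],"delta_rot": [0,0,23.3],"fingers": 1},
    {"dp": [47.0,-42.1,-5],"delta_rot": [0,0,23.3],"fingers": 1},
    {"dp": [47.0,-42.1,-5],"delta_rot": [0,0,23.3],"fingers": 1},
    {"dp": [47.0,-42.1,-5],"delta_rot": [0,0,23.3],"fingers": 1},
    {"dp": [47.0,-42.1,-5],"delta_rot": [0,0,23.3],"fingers": 1},
  ],
  force=20,
)

```text
t: 1.77
tcp_pos: [613.9, 188.1, 180.0]
orientation: [[-0.985, -0.174, -0.0], [-0.174, 0.985, -0.001], [0.0, -0.001, -1.0]]
contact_force: [-0.1, -0.4, -0.7]
opening: 94.3
```

```bash
python3 - <<'E'
from h import *
m=env.camera_model("wrist"); im=env.camera("wrist")
cv2.imwrite("pics/w1.png",im[:,:,::-1])
print(w2pix("wrist",[[615.2,186.7,80],[615.2,186.7,0]],m), pix2w("wrist",(256,192),80,m))
s=env.observe();print(s["tcp_pos"],s["contact_force"])
E
```

```text
[[249.43064643 201.29886706]
 [249.97359348 179.94562209]] [605.41986577 191.03011571  80.        ]
[614.01329925 187.99445991 180.08003232] [-0.0588863  -0.10355205  0.32777022]
```

View pics/w1.png

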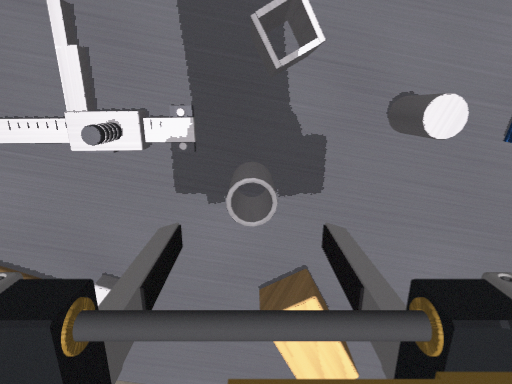

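The rim centre is at (251,202) against a predicted (249.4,201.3), so the position agrees to within about 2 mm. Descend and grip.

>>> carry_out(
  moves=[
    {"dp": [0.1,0,-4],"delta_rot": [0,0,0],"fingers": 1},
    {"dp": [0.1,0,-8],"delta_rot": [0,0,0],"fingers": 1},
    {"dp": [0.1,0,-11.9],"delta_rot": [0,0,0],"fingers": 1},
    {"dp": [0.1,0,-11.9],"delta_rot": [0,0,0],"fingers": 1},
    {"dp": [0.1,0,-11.9],"delta_rot": [0,0,0],"fingers": -0.3},
    {"dp": [0.1,0,-11.9],"delta_rot": [0,0,0],"fingers": -0.3},
    {"dp": [0.1,0,-11.9],"delta_rot": [0,0,0],"fingers": -0.3},
    {"dp": [0.1,0,-11.9],"delta_rot": [0,0,0],"fingers": -0.3},
    {"dp": [0.1,0,-11.9],"delta_rot": [0,0,0],"fingers": -0.3},
    {"dp": [0.1,0,-11.9],"delta_rot": [0,0,0],"fingers": -0.3},
    {"dp": [0.1,0,-11.9],"delta_rot": [0,0,0],"fingers": -0.3},
    {"dp": [0.1,0,-11.9],"delta_rot": [0,0,0],"fingers": -0.3},
    {"dp": [0.1,0,-11.9],"delta_rot": [0,0,0],"fingers": -0.3},
    {"dp": [0.1,0,-11.9],"delta_rot": [0,0,0],"fingers": -0.3},
  ],
  force=25,
)

```text
t: 2.98
tcp_pos: [615.2, 188.0, 61.5]
orientation: [[-0.985, -0.174, 0.001], [-0.174, 0.985, -0.0], [-0.0, -0.001, -1.0]]
contact_force: [-1.7, -1.2, 6.6]
opening: 46.8
```

Gripped. Lift.

>>> carry_out(
  moves=[
    {"dp": [0,0,2],"fingers": -0.3,"delta_rot": [0,0,0]},
    {"dp": [0,0,4],"fingers": -0.3,"delta_rot": [0,0,0]},
    {"dp": [0,0,7],"fingers": -0.3,"delta_rot": [0,0,0]},
    {"dp": [0,0,10],"fingers": -0.3,"delta_rot": [0,0,0]},
    {"dp": [0,0,11],"fingers": -0.3,"delta_rot": [0,0,0]},
    {"dp": [0,0,11],"fingers": -0.3,"delta_rot": [0,0,0]},
  ],
)

```text
t: 3.48
tcp_pos: [616.2, 188.3, 173.7]
orientation: [[-0.985, -0.174, 0.004], [-0.174, 0.985, 0.001], [-0.004, 0.0, -1.0]]
contact_force: [-0.5, 0.2, -4.1]
opening: 47.0
```

```bash
python3 - <<'E'
from h import *
m=env.camera_model("wrist"); im=env.camera("wrist")
cv2.imwrite("pics/w2.png",im[:,:,::-1])
s=env.observe();print(s["tcp_pos"],s["contact_force"],s["opening"])
E
```

```text
[615.2596799  188.09528334 171.46145111] [-1.23999421 -0.34789982 -4.48183589] 46.502946255077056
```

View pics/w2.png

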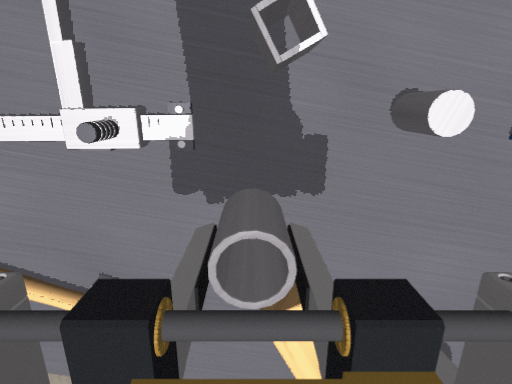

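```bash
python3 - <<'E'
from h import *
m=env.camera_model("wrist"); s=env.observe()
print(pix2w("wrist",(252,268),171.5+80-61.5,m),s["tcp_pos"])
print(pix2w("wrist",(91,132),75,m))
E
```

```text
[613.716784   188.55699092 190.        ] [615.2596799  188.09528334 171.46145111]
[578.32507018  44.7710009   75.        ]
```

>>> carry_out(
  moves=[
    {"dp": [-1,-3,0],"fingers": -0.3,"delta_rot": [0,0,0]},
    {"dp": [-2,-6,0],"fingers": -0.3,"delta_rot": [0,0,0]},
    {"dp": [-3,-9,0],"fingers": -0.3,"delta_rot": [0,0,0]},
    {"dp": [-4,-12,0],"fingers": -0.3,"delta_rot": [0,0,0]},
    {"dp": [-5,-15,0],"fingers": -0.3,"delta_rot": [0,0,0]},
    {"dp": [-6,-18,0],"fingers": -0.3,"delta_rot": [0,0,0]},
    {"dp": [-7,-21,0],"fingers": -0.3,"delta_rot": [0,0,0]},
    {"dp": [-8,-24,0],"fingers": -0.3,"delta_rot": [0,0,0]},
    {"dp": [-8.5,-26,0],"fingers": -0.3,"delta_rot": [0,0,0]},
    {"dp": [-8.8,-27.7,0],"fingers": -0.3,"delta_rot": [0,0,0]},
    {"dp": [-8.8,-27.7,0],"fingers": -0.3,"delta_rot": [0,0,0]},
    {"dp": [-8.8,-27.7,0],"fingers": -0.3,"delta_rot": [0,0,0]},
  ],
)

```text
t: 4.53
tcp_pos: [526.2, -89.5, 169.7]
orientation: [[-0.985, -0.172, -0.001], [-0.172, 0.985, -0.0], [0.001, 0.0, -1.0]]
contact_force: [0.5, 0.6, -3.4]
opening: 47.0
```

```bash
python3 - <<'E'
from h import *
s=env.observe();print(s["tcp_pos"],s["contact_force"],s["opening"])
m=env.camera_model("wrist"); im=env.camera("wrist")
cv2.imwrite("pics/w3.png",im[:,:,::-1])
O=np.array([609,-123,0]);X=np.array([-.174,.985,0]);Y=np.array([-.985,-.174,0])
print(w2pix("wrist",[O+Y*20+[0,0,22],O+Y*122+[0,0,22],O+113.5*X+Y*20+[0,0,22],O+113.5*X+Y*122+[0,0,22],O+163.5*X+[0,0,75]],m))
E
```

```text
[526.22923461 -89.50423092 169.69597653] [ 0.52884535  0.55531205 -3.39636901] 47.04447655853269
[[209.0965123  234.35997686]
 [204.8810544  143.01017626]
 [310.04450581 234.27147462]
 [315.60976429 142.91031405]
 [370.95136902 276.19927214]]
```

View pics/w3.png

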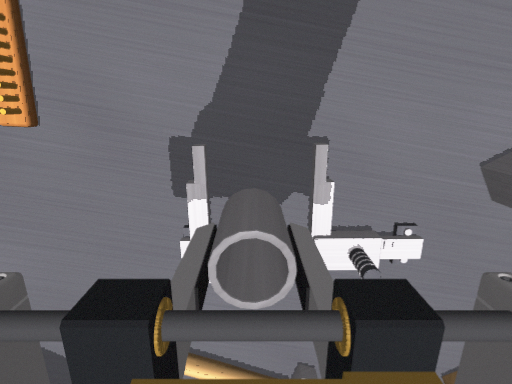

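Jaw edges (205 and 316 px at the tips) and the post (372,275) match the model, and the tube is between the jaws. Lower it.

>>> carry_out(
  moves=[
    {"dp": [0,0,-2.5],"fingers": -0.3,"delta_rot": [0,0,0]},
    {"dp": [0,0,-5],"fingers": -0.3,"delta_rot": [0,0,0]},
    {"dp": [0,0,-7.5],"fingers": -0.3,"delta_rot": [0,0,0]},
    {"dp": [0,0,-9],"fingers": -0.3,"delta_rot": [0,0,0]},
    {"dp": [0,0,-10],"fingers": -0.3,"delta_rot": [0,0,0]},
    {"dp": [0,0,-10.4],"fingers": -0.3,"delta_rot": [0,0,0]},
    {"dp": [0,0,-10.6],"fingers": -0.3,"delta_rot": [0,0,0]},
    {"dp": [0,0,-10.7],"fingers": -0.3,"delta_rot": [0,0,0]},
    {"dp": [0,0,-10.7],"fingers": -0.3,"delta_rot": [0,0,0]},
    {"dp": [0,0,-10.7],"fingers": -0.3,"delta_rot": [0,0,0]},
  ],
)

```text
t: 5.42
tcp_pos: [527.0, -88.5, 63.6]
orientation: [[-0.985, -0.174, 0.0], [-0.174, 0.985, 0.0], [-0.0, 0.0, -1.0]]
contact_force: [-0.3, 0.1, -3.9]
opening: 47.1
```

>>> carry_out(
  moves=[
    {"dp": [0,0,-0.1],"fingers": -0.3,"delta_rot": [0,0,0]},
    {"dp": [0,0,-0.2],"fingers": -0.3,"delta_rot": [0,0,0]},
    {"dp": [0,0,-0.2],"fingers": -0.3,"delta_rot": [0,0,0]},
    {"dp": [0,0,-0.2],"fingers": -0.3,"delta_rot": [0,0,0]},
  ],
)

```text
t: 5.75
tcp_pos: [527.1, -88.5, 61.7]
orientation: [[-0.985, -0.174, 0.0], [-0.174, 0.985, 0.0], [-0.0, 0.0, -1.0]]
contact_force: [-0.8, 0.3, -3.3]
opening: 46.9
```

>>> carry_out(
  moves=[
    {"dp": [0,0,-0.1],"fingers": -0.3,"delta_rot": [0,0,0]},
    {"dp": [0,0,-0.1],"fingers": -0.3,"delta_rot": [0,0,0]},
    {"dp": [0,0,-0.1],"fingers": -0.3,"delta_rot": [0,0,0]},
  ],
)

```text
t: 6.0
tcp_pos: [527.2, -88.6, 61.4]
orientation: [[-0.985, -0.174, 0.001], [-0.174, 0.985, 0.0], [-0.001, 0.0, -1.0]]
contact_force: [-5.5, 0.3, 11.9]
opening: 47.1
```

Now on the bench (+12 N). Release, wait, then go up.

>>> carry_out(
  moves=[
    {"dp": [0,0,0.05],"fingers": 0.1,"delta_rot": [0,0,0]},
    {"dp": [0,0,0.05],"fingers": 0.3,"delta_rot": [0,0,0]},
    {"dp": [0,0,0.05],"fingers": 0.6,"delta_rot": [0,0,0]},
    {"dp": [0,0,0.05],"fingers": 0.9,"delta_rot": [0,0,0]},
    {"dp": [0,0,0.05],"fingers": 0.9,"delta_rot": [0,0,0]},
    {"dp": [0,0,0.05],"fingers": 0.9,"delta_rot": [0,0,0]},
    {"dp": [0,0,0.05],"fingers": 0.9,"delta_rot": [0,0,0]},
    {"dp": [0,0,2],"fingers": 0.9,"delta_rot": [0,0,0]},
    {"dp": [0,0,5],"fingers": 0.9,"delta_rot": [0,0,0]},
    {"dp": [0,0,8],"fingers": 0.9,"delta_rot": [0,0,0]},
    {"dp": [0,0,11],"fingers": 0.9,"delta_rot": [0,0,0]},
    {"dp": [0,0,13],"fingers": 0.9,"delta_rot": [0,0,0]},
    {"dp": [0,0,13],"fingers": 0.9,"delta_rot": [0,0,0]},
  ],
)

```text
t: 7.08
tcp_pos: [529.0, -88.8, 195.4]
orientation: [[-0.985, -0.173, 0.006], [-0.173, 0.985, 0.0], [-0.006, -0.001, -1.0]]
contact_force: [0.2, 0.8, 1.3]
opening: 89.4
```

```bash
python3 - <<'E'
from h import *
s=env.observe();print(s["tcp_pos"],s["contact_force"],s["opening"])
m=env.camera_model("wrist"); im=env.camera("wrist")
cv2.imwrite("pics/w4.png",im[:,:,::-1])
O=np.array([609,-123,0]);X=np.array([-.174,.985,0]);Y=np.array([-.985,-.174,0])
print(w2pix("wrist",[O+48*X+75*Y+[0,0,80],O+48*X+75*Y+[0,0,0],O+163.5*X+[0,0,75]],m))
E
```

```text
[528.9572598  -88.84373887 195.4356537 ] [0.15512509 0.77633838 1.27789294] 89.41591576890983
[[251.70737715 192.36477024]
 [251.77306012 173.32255391]
 [361.46122951 259.26006232]]
```

View pics/w4.png

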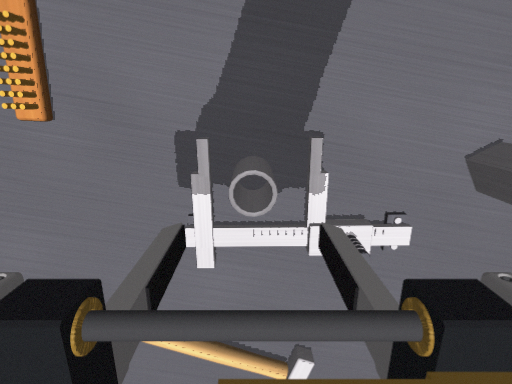

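The tube stands at (253,193), as predicted. Move above the thumb post.

>>> carry_out(
  moves=[
    {"dp": [1.3,3.2,0],"fingers": 0.4,"delta_rot": [0,0,0]},
    {"dp": [2.6,6.4,0],"fingers": 0.4,"delta_rot": [0,0,0]},
    {"dp": [3.9,9.6,0],"fingers": 0.4,"delta_rot": [0,0,0]},
    {"dp": [5.2,12.7,0],"fingers": 0.4,"delta_rot": [0,0,0]},
    {"dp": [5.2,12.7,-2],"fingers": 0.4,"delta_rot": [0,0,0]},
    {"dp": [5.2,12.7,-5],"fingers": 0.4,"delta_rot": [0,0,0]},
    {"dp": [5.2,12.7,-7],"fingers": 0.4,"delta_rot": [0,0,0]},
    {"dp": [5.2,12.7,-7],"fingers": 0.4,"delta_rot": [0,0,0]},
    {"dp": [5.2,12.7,-7],"fingers": 0.4,"delta_rot": [0,0,0]},
  ],
)

```text
t: 7.88
tcp_pos: [579.4, 38.2, 122.2]
orientation: [[-0.985, -0.173, 0.002], [-0.173, 0.985, -0.0], [-0.002, -0.0, -1.0]]
contact_force: [-0.3, -0.0, 0.4]
opening: 65.8
```

```bash
python3 - <<'E'
from h import *
s=env.observe();print(s["tcp_pos"],s["contact_force"],s["opening"])
m=env.camera_model("wrist"); im=env.camera("wrist")
cv2.imwrite("pics/w5.png",im[:,:,::-1])
im=env.camera("scene")
cv2.imwrite("pics/s5.png",cv2.resize(im[120:270,130:330,::-1],None,fx=4,fy=4,interpolation=cv2.INTER_CUBIC))
print(w2pix("wrist",[[580.5,38,75]],m))
E
```

```text
[579.41997659  38.18978775 122.17560933] [-0.34023855 -0.02889922  0.41416471] 65.78726915539902
[[250.47885329 223.60617372]]
```

View pics/w5.png

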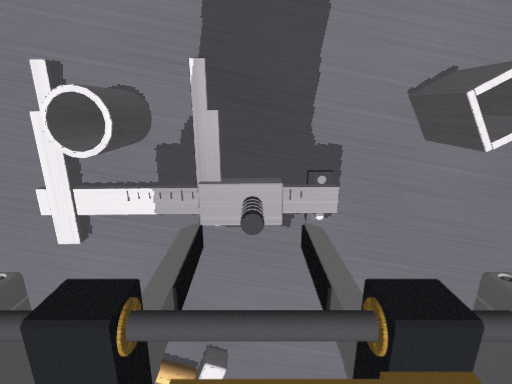

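View pics/s5.png

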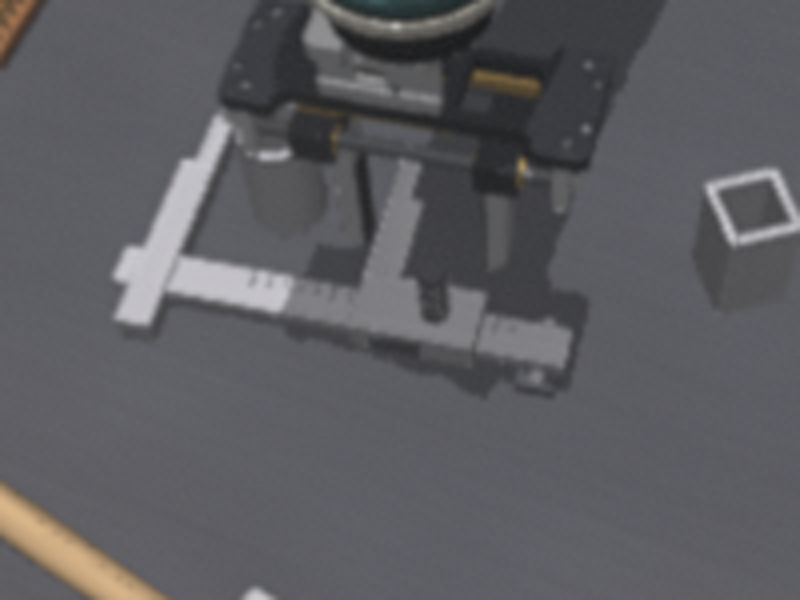

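Post is at (253,223), centred between the fingers. Lower and grip it lightly.

>>> carry_out(
  moves=[
    {"dp": [0.1,0,-2],"fingers": 0.4,"delta_rot": [0,0,0]},
    {"dp": [0.1,0,-4],"fingers": 0.4,"delta_rot": [0,0,0]},
    {"dp": [0.1,0,-5.5],"fingers": 0.4,"delta_rot": [0,0,0]},
    {"dp": [0.1,0,-5.5],"fingers": 0.4,"delta_rot": [0,0,0]},
    {"dp": [0.1,0,-5.5],"fingers": 0,"delta_rot": [0,0,0]},
    {"dp": [0.1,0,-5.5],"fingers": -0.4,"delta_rot": [0,0,0]},
    {"dp": [0.1,0,-5.5],"fingers": -0.8,"delta_rot": [0,0,0]},
    {"dp": [0.1,0,-5.5],"fingers": -0.8,"delta_rot": [0,0,0]},
    {"dp": [0.1,0,-5.5],"fingers": -0.8,"delta_rot": [0,0,0]},
    {"dp": [0.1,0,-5.5],"fingers": -0.8,"delta_rot": [0,0,0]},
    {"dp": [0.1,0,-5.5],"fingers": -0.8,"delta_rot": [0,0,0]},
    {"dp": [0.1,0,-5.5],"fingers": -0.8,"delta_rot": [0,0,0]},
  ],
  force=15,
)

```text
t: 8.98
tcp_pos: [581.8, 38.3, 69.3]
orientation: [[-0.985, -0.173, 0.005], [-0.173, 0.985, 0.0], [-0.005, -0.0, -1.0]]
contact_force: [-1.4, -1.0, 2.2]
opening: 17.1
```

Gripped; opening ≈113.6. Slide in 38 mm, just short of the tube.

>>> carry_out(
  moves=[
    {"dp": [0.07,-0.4,0],"fingers": -0.8,"delta_rot": [0,0,0]},
    {"dp": [0.14,-0.8,0],"fingers": -0.8,"delta_rot": [0,0,0]},
    {"dp": [0.21,-1.2,0],"fingers": -0.8,"delta_rot": [0,0,0]},
    {"dp": [0.28,-1.6,0],"fingers": -0.8,"delta_rot": [0,0,0]},
    {"dp": [0.35,-2.0,0],"fingers": -0.8,"delta_rot": [0,0,0]},
    {"dp": [0.42,-2.4,0],"fingers": -0.8,"delta_rot": [0,0,0]},
    {"dp": [0.49,-2.8,0],"fingers": -0.8,"delta_rot": [0,0,0]},
    {"dp": [0.56,-3.2,0],"fingers": -0.8,"delta_rot": [0,0,0]},
    {"dp": [0.62,-3.5,0],"fingers": -0.8,"delta_rot": [0,0,0]},
    {"dp": [0.66,-3.74,0],"fingers": -0.8,"delta_rot": [0,0,0]},
    {"dp": [0.66,-3.74,0],"fingers": -0.8,"delta_rot": [0,0,0]},
  ],
)

```text
t: 9.9
tcp_pos: [588.7, 0.1, 69.3]
orientation: [[-0.985, -0.173, 0.006], [-0.173, 0.985, 0.0], [-0.006, -0.001, -1.0]]
contact_force: [5.2, -0.3, -2.9]
opening: 17.5
```

```bash
python3 - <<'E'
from h import *
s=env.observe();print(s["tcp_pos"],s["contact_force"],s["opening"])
O=np.array([609,-123,0]);X=np.array([-.174,.985,0]);Y=np.array([-.985,-.174,0])
p=s["tcp_pos"]-O;print(p@X-50,p@Y)
im=env.camera("wrist")
cv2.imwrite("pics/w6.png",im[:,:,::-1])
E
```

```text
[5.88693676e+02 8.37207473e-02 6.93494859e+01] [ 5.20839281 -0.2738921  -2.9203131 ] 17.457585066757215
74.77076525694567 -1.4148385822124394
```

View pics/w6.png

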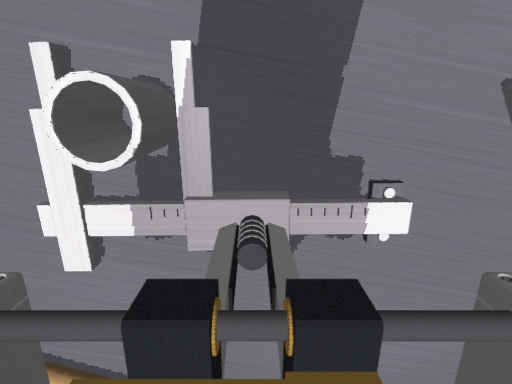

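The jaw is near the tube and still square. Continue slowly to about 53 mm.

>>> carry_out(
  moves=[
    {"dp": [0.03,-0.2,0],"fingers": -0.8,"delta_rot": [0,0,0]},
    {"dp": [0.06,-0.35,0],"fingers": -0.8,"delta_rot": [0,0,0]},
    {"dp": [0.09,-0.5,0],"fingers": -0.8,"delta_rot": [0,0,0]},
    {"dp": [0.11,-0.65,0],"fingers": -0.8,"delta_rot": [0,0,0]},
    {"dp": [0.14,-0.8,0],"fingers": -0.8,"delta_rot": [0,0,0]},
    {"dp": [0.17,-0.95,0],"fingers": -0.8,"delta_rot": [0,0,0]},
    {"dp": [0.19,-1.1,0],"fingers": -0.8,"delta_rot": [0,0,0]},
  ],
)

```text
t: 10.53
tcp_pos: [590.6, -10.5, 69.4]
orientation: [[-0.985, -0.173, 0.006], [-0.173, 0.985, 0.0], [-0.006, -0.001, -1.0]]
contact_force: [3.8, 5.0, -1.7]
opening: 17.6
```

```bash
python3 - <<'E'
from h import *
s=env.observe();print(s["tcp_pos"],s["contact_force"],s["opening"])
O=np.array([609,-123,0]);X=np.array([-.174,.985,0]);Y=np.array([-.985,-.174,0])
p=s["tcp_pos"]-O;print(p@X-50,p@Y)
im=env.camera("wrist")
cv2.imwrite("pics/w7.png",im[:,:,::-1])
E
```

```text
[590.6451551  -10.51988138  69.36278903] [ 3.84117506  5.00939138 -1.67933457] 17.64424090100548
63.98665985178292 -1.4920184178886795
```

View pics/w7.png

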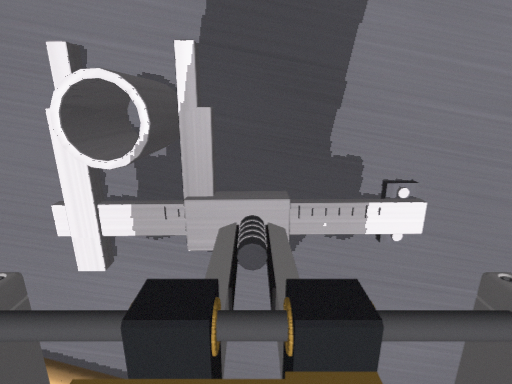

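The tube slides along with about 4–5 N on the post, and the jaw stays square. Continue.

>>> carry_out(
  moves=[
    {"dp": [0.03,-0.15,0],"fingers": -0.8,"delta_rot": [0,0,0]},
    {"dp": [0.05,-0.3,0],"fingers": -0.8,"delta_rot": [0,0,0]},
    {"dp": [0.08,-0.45,0],"fingers": -0.8,"delta_rot": [0,0,0]},
    {"dp": [0.11,-0.6,0],"fingers": -0.8,"delta_rot": [0,0,0]},
    {"dp": [0.13,-0.75,0],"fingers": -0.8,"delta_rot": [0,0,0]},
    {"dp": [0.16,-0.9,0],"fingers": -0.8,"delta_rot": [0,0,0]},
    {"dp": [0.18,-1.05,0],"fingers": -0.8,"delta_rot": [0,0,0]},
  ],
)

```text
t: 11.17
tcp_pos: [592.6, -21.0, 69.4]
orientation: [[-0.985, -0.173, 0.006], [-0.173, 0.985, 0.001], [-0.006, -0.0, -1.0]]
contact_force: [3.8, 5.0, -2.3]
opening: 17.7
```

```bash
python3 - <<'E'
from h import *
s=env.observe();print(s["tcp_pos"],s["contact_force"],s["opening"])
O=np.array([609,-123,0]);X=np.array([-.174,.985,0]);Y=np.array([-.985,-.174,0])
p=s["tcp_pos"]-O;print(p@X-50,p@Y, s["contact_force"]@X)
im=env.camera("wrist")
cv2.imwrite("pics/w8.png",im[:,:,::-1])
E
```

```text
[592.58754979 -20.95662326  69.35015157] [ 3.81804473  5.01874483 -2.32990729] 17.672297008623254
53.36849242892286 -1.589284099027407 4.279123873826108
```

View pics/w8.png

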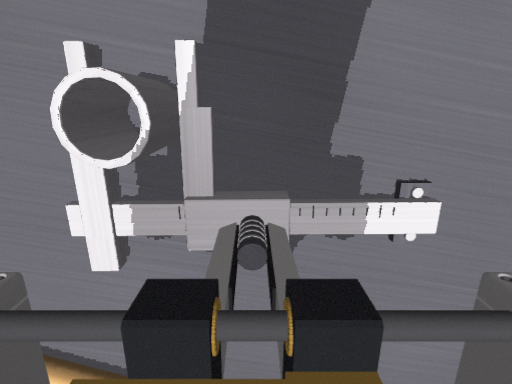

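>>> carry_out(
  moves=[
    {"dp": [0.02,-0.1,0],"fingers": -0.8,"delta_rot": [0,0,0]},
    {"dp": [0.04,-0.2,0],"fingers": -0.8,"delta_rot": [0,0,0]},
    {"dp": [0.05,-0.3,0],"fingers": -0.8,"delta_rot": [0,0,0]},
    {"dp": [0.06,-0.35,0],"fingers": -0.8,"delta_rot": [0,0,0]},
  ],
)

```text
t: 11.55
tcp_pos: [593.2, -24.5, 69.3]
orientation: [[-0.985, -0.173, 0.006], [-0.173, 0.985, 0.001], [-0.006, -0.0, -1.0]]
contact_force: [2.9, 5.9, -1.0]
opening: 17.6
```

>>> carry_out(
  moves=[
    {"dp": [0.01,-0.05,0],"fingers": -0.8,"delta_rot": [0,0,0]},
    {"dp": [0.02,-0.1,0],"fingers": -0.8,"delta_rot": [0,0,0]},
  ],
)

```text
t: 11.72
tcp_pos: [593.3, -25.2, 69.3]
orientation: [[-0.985, -0.174, 0.006], [-0.174, 0.985, 0.002], [-0.006, 0.001, -1.0]]
contact_force: [1.8, 4.3, 0.1]
opening: 17.6
```

>>> carry_out(
  moves=[
    {"dp": [0.01,-0.05,0],"fingers": -0.8,"delta_rot": [0,0,0]},
    {"dp": [0.02,-0.1,0],"fingers": -0.8,"delta_rot": [0,0,0]},
  ],
)

```text
t: 11.88
tcp_pos: [593.5, -25.7, 69.3]
orientation: [[-0.985, -0.174, 0.006], [-0.174, 0.985, 0.002], [-0.006, 0.001, -1.0]]
contact_force: [2.3, 4.9, -0.2]
opening: 17.8
```

```bash
python3 - <<'E'
from h import *
s=env.observe();print(s["tcp_pos"],s["contact_force"],s["opening"])
O=np.array([609,-123,0]);X=np.array([-.174,.985,0]);Y=np.array([-.985,-.174,0])
p=s["tcp_pos"]-O;print(p@X-50,p@Y, s["contact_force"]@X)
im=env.camera("wrist")
cv2.imwrite("pics/w9.png",im[:,:,::-1])
E
```

```text
[593.47623831 -25.71152901  69.32691117] [ 2.27577522  4.88844072 -0.20447142] 17.759288171188533
48.53027845464122 -1.6372886868678063 4.419129217089818
```

View pics/w9.png

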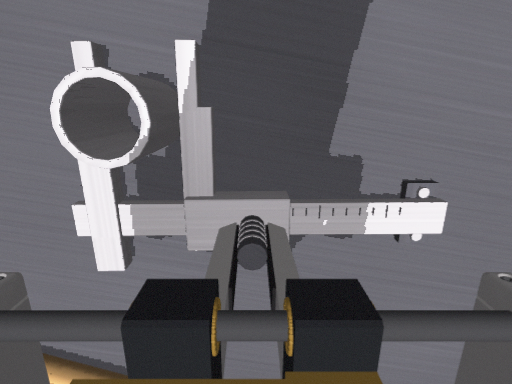

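No force rise yet; keep going in 0.5 mm steps.

>>> carry_out(
  moves=[
    {"dp": [0.01,-0.05,0],"fingers": -0.8,"delta_rot": [0,0,0]},
    {"dp": [0.02,-0.1,0],"fingers": -0.8,"delta_rot": [0,0,0]},
  ],
)

```text
t: 12.1
tcp_pos: [593.6, -26.5, 69.3]
orientation: [[-0.985, -0.175, 0.006], [-0.175, 0.985, 0.003], [-0.006, 0.002, -1.0]]
contact_force: [1.5, 4.2, 0.1]
opening: 18.1
```

>>> carry_out(
  moves=[
    {"dp": [0.01,-0.05,0],"fingers": -0.8,"delta_rot": [0,0,0]},
    {"dp": [0.02,-0.1,0],"fingers": -0.8,"delta_rot": [0,0,0]},
  ],
)

```text
t: 12.27
tcp_pos: [593.7, -27.1, 69.3]
orientation: [[-0.985, -0.175, 0.005], [-0.175, 0.985, 0.003], [-0.006, 0.002, -1.0]]
contact_force: [2.5, 5.6, -1.0]
opening: 17.4
```

>>> carry_out(
  moves=[
    {"dp": [0.01,-0.05,0],"fingers": -0.8,"delta_rot": [0,0,0]},
    {"dp": [0.02,-0.1,0],"fingers": -0.8,"delta_rot": [0,0,0]},
  ],
)

```text
t: 12.43
tcp_pos: [593.9, -27.7, 69.3]
orientation: [[-0.984, -0.176, 0.005], [-0.176, 0.984, 0.004], [-0.006, 0.003, -1.0]]
contact_force: [2.7, 4.5, -0.6]
opening: 17.5
```

```bash
python3 - <<'E'
from h import *
s=env.observe();print(s["tcp_pos"],s["contact_force"],s["opening"])
O=np.array([609,-123,0]);X=np.array([-.174,.985,0]);Y=np.array([-.985,-.174,0])
p=s["tcp_pos"]-O;print(p@X-50,p@Y, s["contact_force"]@X)
im=env.camera("wrist")
cv2.imwrite("pics/w10.png",cv2.resize(im[30:260,30:300,::-1],None,fx=2.5,fy=2.5,interpolation=cv2.INTER_CUBIC))
im=env.camera("scene")
cv2.imwrite("pics/s10.png",cv2.resize(im[120:240,130:290,::-1],None,fx=5,fy=5,interpolation=cv2.INTER_CUBIC))
E
```

```text
[593.85620111 -27.66984189  69.31367711] [ 2.65621222  4.45602636 -0.5702171 ] 17.531859467030742
46.53522674727077 -1.6708056018131194 3.9270050360742483
```

View pics/w10.png

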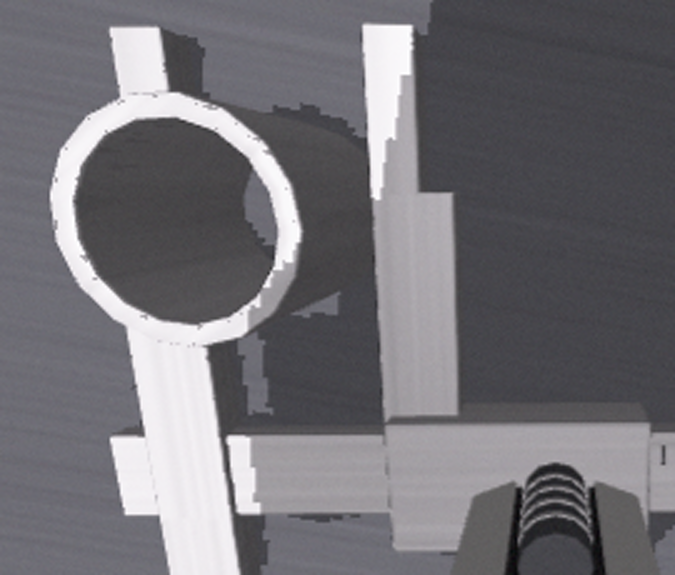

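View pics/s10.png

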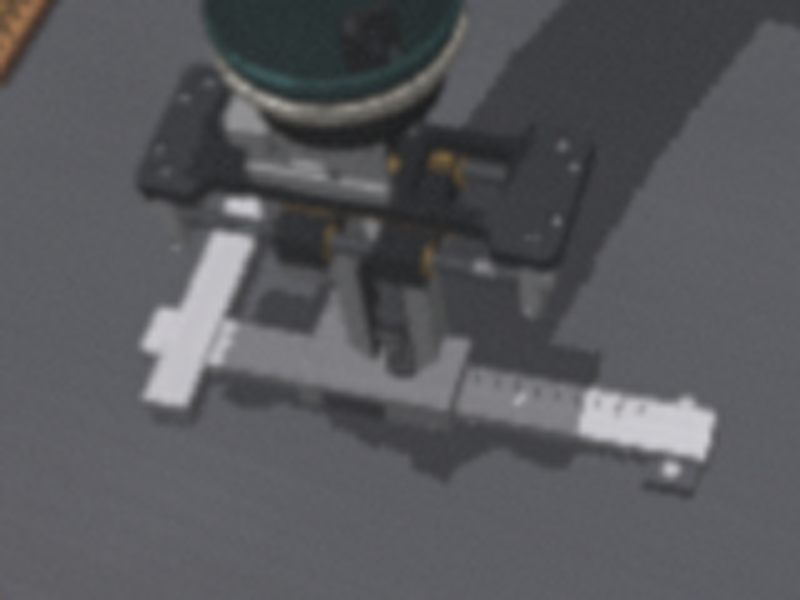

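```bash
python3 - <<'E'
from h import *
np.set_printoptions(precision=1,suppress=True)
m=env.camera_model("wrist")
f=lambda x,y:(x/2.5+30-.3,y/2.5+30-.3)
O=np.array([609,-123,0]);X=np.array([-.174,.985,0]);Y=np.array([-.985,-.174,0])
for n,p in dict(fixB=(206,345),fixA=(240,575),fixtip=(160,30),movtip=(363,25),mov1=(374,200),mov2=(385,415)).items():
    P=pix2w("wrist",f(*p),22,m)-O; print(n,P@X,P@Y)
P=pix2w("wrist",f(176,218),80,m)-O; print("tube",P@X,P@Y)
P=pix2w("wrist",f(555,540),75,m)-O; print("post",P@X,P@Y)
E
```

```text
fixB -0.6589047028457357 39.13053652717956
fixA -0.04087961507570097 -33.14653738873766
fixtip -1.1434881943835686 118.64935278779247
movtip 49.19344024582945 119.9552918701804
mov1 48.99745138703473 78.28057199195992
mov2 48.00881142575659 18.68649301833129
tube 25.05189668935226 76.03725208780966
post 96.88930780234557 6.177488540127289
```

Measured gap at the tube is ≈50 mm against a 48 mm tube, with jaw tilt ≈1.3° from the tube's drag, so there is about 2 mm to go.

>>> carry_out(
  moves=[
    {"dp": [0.01,-0.05,0],"fingers": -0.8,"delta_rot": [0,0,0]},
    {"dp": [0.02,-0.1,0],"fingers": -0.8,"delta_rot": [0,0,0]},
  ],
)

```text
t: 12.7
tcp_pos: [594.0, -28.5, 69.3]
orientation: [[-0.984, -0.176, 0.005], [-0.176, 0.984, 0.004], [-0.005, 0.003, -1.0]]
contact_force: [2.9, 3.3, -0.9]
opening: 17.3
```

>>> carry_out(
  moves=[
    {"dp": [0.01,-0.05,0],"fingers": -0.8,"delta_rot": [0,0,0]},
    {"dp": [0.02,-0.1,0],"fingers": -0.8,"delta_rot": [0,0,0]},
  ],
)

```text
t: 12.87
tcp_pos: [594.1, -29.3, 69.3]
orientation: [[-0.984, -0.176, 0.005], [-0.176, 0.984, 0.004], [-0.005, 0.003, -1.0]]
contact_force: [2.2, 4.4, 1.3]
opening: 17.4
```

>>> carry_out(
  moves=[
    {"dp": [0.01,-0.05,0],"fingers": -0.8,"delta_rot": [0,0,0]},
    {"dp": [0.02,-0.1,0],"fingers": -0.8,"delta_rot": [0,0,0]},
  ],
)

```text
t: 13.03
tcp_pos: [594.3, -30.0, 69.3]
orientation: [[-0.984, -0.176, 0.004], [-0.176, 0.984, 0.004], [-0.005, 0.003, -1.0]]
contact_force: [2.3, 5.2, -0.0]
opening: 17.7
```

>>> carry_out(
  moves=[
    {"dp": [0.01,-0.05,0],"fingers": -0.8,"delta_rot": [0,0,0]},
    {"dp": [0.02,-0.1,0],"fingers": -0.8,"delta_rot": [0,0,0]},
  ],
)

```text
t: 13.2
tcp_pos: [594.4, -30.5, 69.3]
orientation: [[-0.984, -0.177, 0.004], [-0.177, 0.984, 0.005], [-0.005, 0.004, -1.0]]
contact_force: [1.6, 6.9, -0.1]
opening: 17.1
```

```bash
python3 - <<'E'
from h import *
s=env.observe();print(s["tcp_pos"],s["contact_force"],s["opening"],s["ft_torque"])
O=np.array([609,-123,0]);X=np.array([-.174,.985,0]);Y=np.array([-.985,-.174,0])
p=s["tcp_pos"]-O;print(p@X-50,p@Y, s["contact_force"]@X)
im=env.camera("wrist")
cv2.imwrite("pics/w11.png",cv2.resize(im[30:260,30:300,::-1],None,fx=2.9,fy=2.6,interpolation=cv2.INTER_CUBIC))
E
```

```text
[594.40766285 -30.53418705  69.33446518] [ 1.58177741  6.91428046 -0.12113822] 17.145091735108608 [ 1.31737988 -0.42037008 -0.05339557]
43.61789241810098 -1.7155993564106484 6.535336980256999
```

View pics/w11.png

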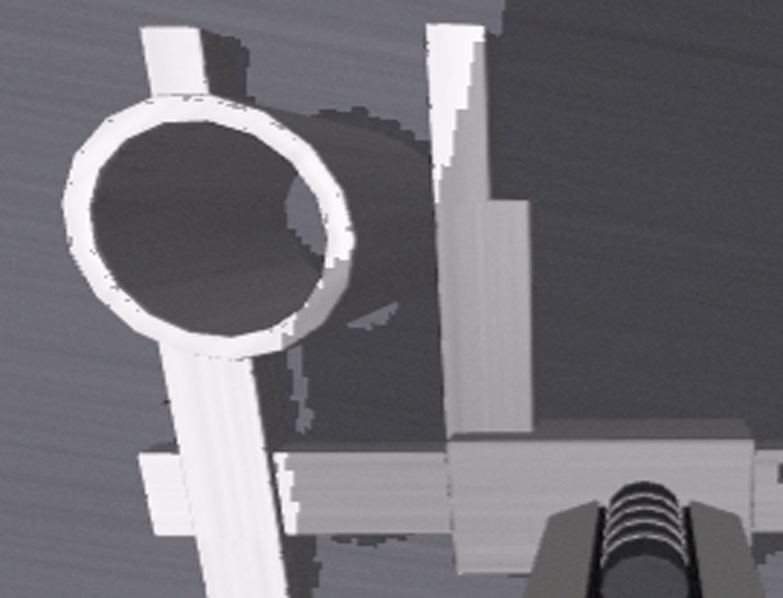

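```bash
cat > g.py <<'E'
from h import *
np.set_printoptions(precision=1,suppress=True)
O=np.array([609,-123,0]);X=np.array([-.174,.985,0]);Y=np.array([-.985,-.174,0])
def rep(d,fx,fy,m):
  for n,(x,y,z) in d.items():
    P=pix2w("wrist",(x/fx+30-.3,y/fy+30-.3),z,m)-O; print(n,P@X,P@Y)
E
python3 - <<'E'
from g import *
m=env.camera_model("wrist")
rep(dict(fixB=(253,358,22),fixA=(287,595,22),fixtip=(198,30,22),movtip=(427,25,22),mov1=(436,205,22),mov2=(449,430,22),tube=(209,227,80),post=(645,570,75)),2.9,2.6,m)
E
```

```text
fixB 0.011466904411159062 39.249840876828884
fixA -0.25829639450558733 -32.18400156315573
fixtip -1.325832238762408 118.76561350392375
movtip 47.56569571748509 120.10339899193008
mov1 46.696011049751135 78.94395566535508
mov2 45.88074278427987 19.10040025709382
tube 22.923916800380745 75.85621000650869
post 94.29029050194646 4.130200286954656
```

The gap is now ≈47.5–48 mm and the force is rising (6.5 N), so both jaws have made contact. Nudge a bit more and hold.

>>> carry_out(
  moves=[
    {"dp": [0.01,-0.05,0],"fingers": -0.8,"delta_rot": [0,0,0]},
    {"dp": [0.02,-0.1,0],"fingers": -0.8,"delta_rot": [0,0,0]},
  ],
)

```text
t: 13.42
tcp_pos: [594.5, -31.0, 69.3]
orientation: [[-0.984, -0.177, 0.004], [-0.177, 0.984, 0.006], [-0.005, 0.005, -1.0]]
contact_force: [1.7, 7.5, -0.2]
opening: 17.8
```

>>> carry_out(
  moves=[
    {"dp": [0.01,-0.05,0],"fingers": -0.8,"delta_rot": [0,0,0]},
    {"dp": [0.01,-0.05,0],"fingers": -0.8,"delta_rot": [0,0,0]},
  ],
)

```text
t: 13.58
tcp_pos: [594.5, -31.0, 69.3]
orientation: [[-0.984, -0.178, 0.004], [-0.178, 0.984, 0.006], [-0.005, 0.005, -1.0]]
contact_force: [1.6, 6.4, 0.7]
opening: 17.7
```

>>> carry_out(
  moves=[
    {"dp": [0.01,-0.08,0],"fingers": -0.8,"delta_rot": [0,0,0]},
    {"dp": [0.02,-0.15,0],"fingers": -0.8,"delta_rot": [0,0,0]},
    {"dp": [0.02,-0.15,0],"fingers": -0.8,"delta_rot": [0,0,0]},
  ],
)

```text
t: 13.83
tcp_pos: [594.6, -31.8, 69.3]
orientation: [[-0.984, -0.178, 0.003], [-0.178, 0.984, 0.007], [-0.005, 0.006, -1.0]]
contact_force: [2.4, 6.2, 0.3]
opening: 17.4
```

```bash
python3 - <<'E'
from g import *
s=env.observe();print(s["tcp_pos"],s["contact_force"],s["opening"],s["contact_force"]@X)
im=env.camera("wrist")
cv2.imwrite("pics/w12.png",cv2.resize(im[30:260,30:300,::-1],None,fx=2.9,fy=2.6,interpolation=cv2.INTER_CUBIC))
E
```

```text
[594.6 -31.8  69.3] [2.4 6.2 0.3] 17.443896344838656 5.715108090835159
```

View pics/w12.png

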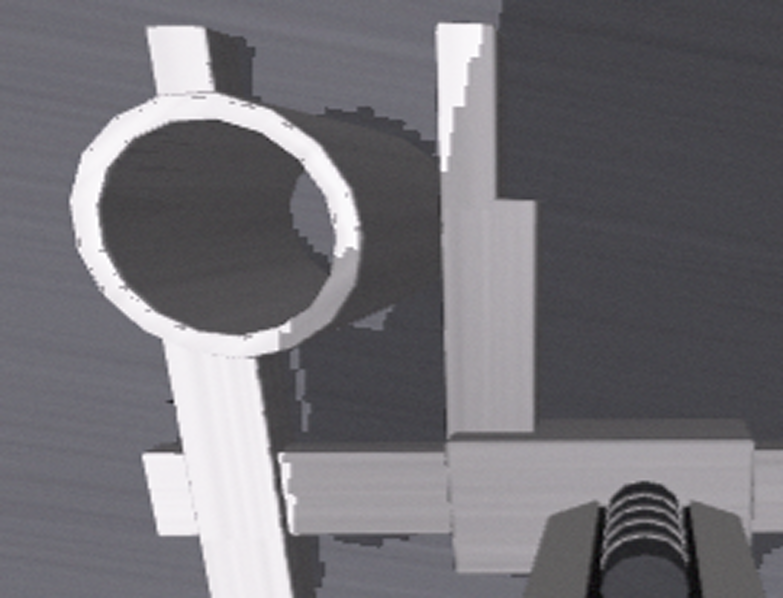

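The moving jaw's edge now leans a little more, about 3° in total, which confirms it is pressed against both the tube and the fixed jaw. Release the post and retreat.

>>> carry_out(
  moves=[
    {"dp": [0,0,0],"fingers": -0.4,"delta_rot": [0,0,0]},
    {"dp": [0,0,0],"fingers": 0.2,"delta_rot": [0,0,0]},
    {"dp": [0,0,0],"fingers": 0.2,"delta_rot": [0,0,0]},
    {"dp": [0,0,0],"fingers": 0.2,"delta_rot": [0,0,0]},
    {"dp": [0,0,0],"fingers": 0.2,"delta_rot": [0,0,0]},
    {"dp": [0,0,2],"fingers": 0.2,"delta_rot": [0,0,0]},
    {"dp": [0,0,5],"fingers": 0.2,"delta_rot": [0,0,0]},
    {"dp": [0,0,8],"fingers": 0.2,"delta_rot": [0,0,0]},
    {"dp": [0,0,11],"fingers": 0.2,"delta_rot": [0,0,0]},
    {"dp": [0,0,13],"fingers": 0.2,"delta_rot": [0,0,0]},
    {"dp": [0,4,13],"fingers": 0.2,"delta_rot": [0,0,0]},
    {"dp": [0,8,13],"fingers": 0.2,"delta_rot": [0,0,0]},
    {"dp": [0,12,13],"fingers": 0.2,"delta_rot": [0,0,0]},
    {"dp": [0,16,13],"fingers": 0.2,"delta_rot": [0,0,0]},
    {"dp": [0,20,13],"fingers": 0.2,"delta_rot": [0,0,0]},
    {"dp": [0,24,13],"fingers": 0.2,"delta_rot": [0,0,0]},
    {"dp": [0,28,13],"fingers": 0.2,"delta_rot": [0,0,0]},
    {"dp": [0,30,13],"fingers": 0.2,"delta_rot": [0,0,0]},
    {"dp": [0,30,13],"fingers": 0.2,"delta_rot": [0,0,0]},
    {"dp": [0,30,13],"fingers": 0.2,"delta_rot": [0,0,0]},
  ],
)

```text
t: 15.55
tcp_pos: [594.2, 269.1, 199.0]
orientation: [[-0.984, -0.18, 0.003], [-0.18, 0.984, 0.007], [-0.004, 0.006, -1.0]]
contact_force: [0.3, -1.8, -0.1]
opening: 56.4
```

```bash
python3 - <<'E'
from g import *
s=env.observe();print(s["t"],s["tcp_pos"],s["contact_force"],s["opening"])
im=env.camera("top")
cv2.imwrite("pics/t13.png",cv2.resize(im[120:220,225:370,::-1],None,fx=5.5,fy=5.5,interpolation=cv2.INTER_CUBIC))
im=env.camera("scene")
cv2.imwrite("pics/s13.png",cv2.resize(im[120:240,130:290,::-1],None,fx=5,fy=5,interpolation=cv2.INTER_CUBIC))
E
```

```text
15.55 [594.2 269.1 199. ] [ 0.3 -1.8 -0.1] 56.40987054588268
```

View pics/t13.png

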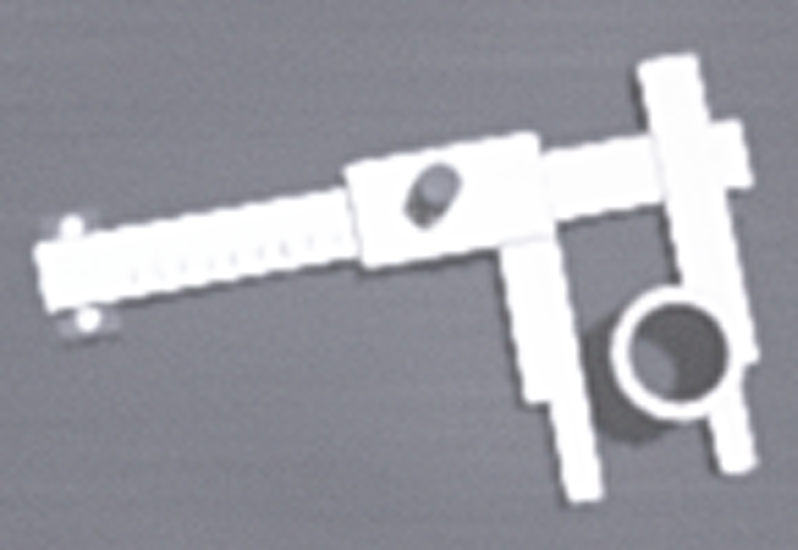

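View pics/s13.png

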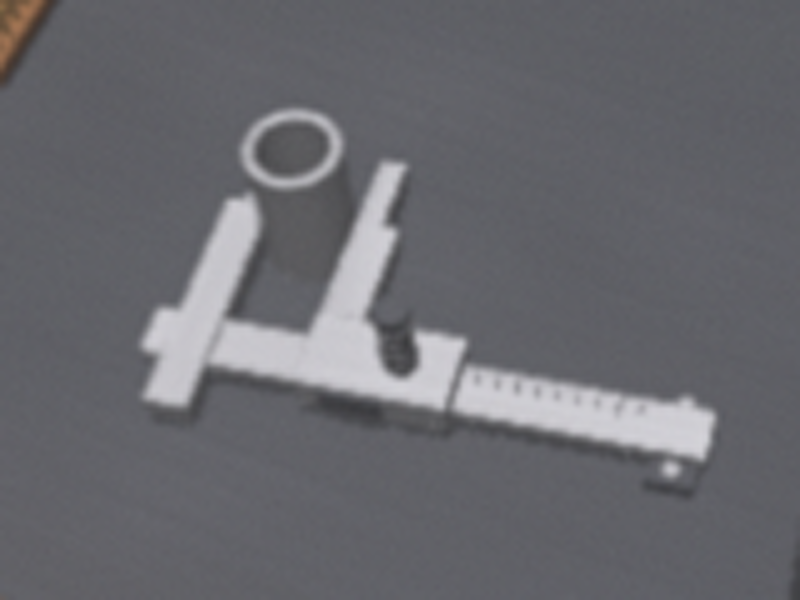

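```bash
python3 - <<'E'
from g import *
for n,(x,y,z) in dict(tube=(679,353,80),post=(437,183,75),m1=(560,245,22),m2=(601,490,22),f1=(667,215,22),f2=(715,468,22)).items():
    P=pix2w("top",(x/5.5+225-.41,y/5.5+120-.41),z)-O; print(n,P@X,P@Y)
E
```

```text
tube 21.466531581986608 75.99351506057403
post 94.94098373969351 -0.25766336968755693
m1 43.06789406791368 23.450437248418467
m2 45.4760800996192 119.47267837701614
f1 -0.38689999294368616 19.033819788386587
f2 0.37130135167261513 118.84803619570604
```

```bash
python3 -c "
from workcell import env
print(env.finish_job())"
```

```text
the job is handed in; nothing more can be done
None
```

I stood the tube upright between the open jaws and let go of it. I then closed the moving jaw on it by the thumb post, released the post, backed the arm away, and handed the job in at about 15.7 s. The hand-in gives no verdict.

**Contact:** The force on the post was about 4–5 N while the tube slid, then rose to 6–7.5 N. The jaw tilted a little more, to about 3° by eye, which shows both jaws pressing on the tube. The last reading before I let go of the post was 5.7 N. I never measured the contact forces directly.

**Last pictures:**
- The tube stands upright against both jaws, about 76 mm from the beam's centre line.
- The moving jaw is square within about 1–1.5°.

**One disagreement:** The top camera put the opening at about 44–45 mm and the tube's centre at x ≈ 21.5 mm, while a 48 mm tube touching both jaws should give about 48 and 24. I put this down to reading the fixed jaw's lower edge as its upper one, an error of about 3 mm. Correcting for that gives about 48 mm and 24.7 mm. Both sets of figures are within the limits.

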